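Close the phone tray and start charging

ROBOT

A 6-joint arm with a two-finger parallel gripper is mounted at the origin on the work surface. World frame = base frame: x ahead of the robot, y to its left, z up, the work surface at z = 0. Lengths are in m, angles in rad, forces in N, time in s.
With the tool pointing down it reaches from about 0.35 to 0.975 m from the base axis. Payload 4.9 kg.
Tool frame: the origin (TCP) lies at the very end of the fingers, on their centre line; the grasp point (between the pads) lies 19 mm behind it; z points along the fingers, y is the line along which they close (so a half turn about z gives the same grasp; the last joint's range is limited). The gripper opens to 85 mm and grips with 20 to 120 N. Pads are 22 mm wide; open, the fingers measure 114 mm over their backs; the gripper's body (76 mm by 85 mm) begins 54 mm behind the grasp point. The pads swing forward as they close: fully open they stand 13 mm farther back than shut.
Start: joints at [-1.317, 0.053, 1.613, -0, 1.476, -0.119], TCP at [0.228, -0.582, 0.231] pointing down, gripper open.
Joint ranges: [-3.01, 3.01], [-1.01, 2.22], [0.06, 2.58], [-1.02, 4.17], [0.09, 2.62], [-3.14, 3.14]. Speed limits (rad/s): [2.57, 2.57, 3.14, 3.14, 3.14, 3.14].

INTERFACE

Orientations are given as a unit quaternion [w, x, y, z].
In Python, from plant import manip gives the robot as it stands.
- The arm moves only by the shell command python3 -m pendant 'ROWS'. ROWS is JSON, a list of rows, each a list of 3 entries, a list of its own where there are three numbers: the opening, from 0 (shut) to 1 (fully open), then the shift along the tool's x, y, z in units of 12 cm (1.0 is 12 cm), then the turn about the tool's z in units of pi rad (1.0 is pi rad). In form: [[gripper, [dx, dy, dz], roll], ...]. A call has 1 to 10 rows; each row is the pose to reach, as a shift and turn from the pose commanded when the call began, along the tool's axes at that moment, turning the shorter way round; what a row does not reach only later rows make up. A row lasts 1/10 s, in which the tool goes at most 50 mm and 8.59 degrees, less where a joint would pass 70% of its speed; a pose out of reach is approached as far as the arm can. A call with a number of a shift or a turn outside -1 to 1 is refused whole. A call with a gripper value outside its range is refused whole. The fingers move at their own pace and stop on an object; the grip force is fixed at half the most. Time passes only in rows, so rows that repeat a pose let the fingers close. It gives the time, the measured TCP pose, the force, the opening and the grip force at its end, in the units of the state.
- manip.state(): the state, without advancing time (a new reading comes with each control period).
- manip.grab_frame(name): name is "scene" or "top" or "wrist"; returns a dict with "img" (420x560x3 uint8, red, green, blue), "fx", "fy", "cx", "cy" (pixels), "eye" and "rotation" of the camera in the world; the wrist camera has in their place "tool_from_camera" (4x4, takes a point from camera to tool coordinates, whose origin is the TCP and whose axes are the flange's). Camera axes: x right, y down, z forward; pixel columns grow to the right and rows downward; lengths in m; the calibration is good to about 2 mm. A picture is of the moment at which its call begins: read the wrist's pose just before it. There is no depth.
- manip.job_done(): hands the job in; it is judged then, once.
The state is a dict: "time": time; "joint_pos": joint angles; "joint_vel": joint speeds; "joint_efforts": joint torques, N m; "tool_pos": TCP position; "tool_rot": TCP orientation; "contact_force": force on the tool from outside, world axes, zero at the start; "ft_torque": the same for the moment, N m; "gripper_width": opening from 0.0 (shut) to 1.0 (fully open); "grasp_force": force on a finger pad.
Only numpy, scipy, OpenCV 4.12 (cv2) and the standard library are available. Lean on these libraries where they do the work, as an engineer would, in place of code of your own. Each camera call takes 0.05 s, during which the arm holds its last target. There are 200 camera calls.

TASK

With the fingertips, push the open phone tray of the charging block fully home, so that the phone rides in on it, and after that press the round chrome button on top of the block fully down and let it come back up. Do not touch or lift the phone, do not press the button before the tray is home, and leave the other things on the console where they stand.

Things in the scene. Friction and masses are not known exactly. Their poses are not given: they have to be found in the camera images.
- block: aluminium and black charging block fixed to the console, 130 (x) x 200 (y) x 58 mm high, open at its -x side, where the tray slides in. Origin: centre of its underside, on the console surface; its -x axis points out of the opening, towards the open tray, z up. Its position and yaw vary.
- tray (a joint): how far the tray is out of the block, in m: 0 = fully home (the white front panel sits against the block's face), 0.095 = fully out. It slides along the block's x axis (out = block -x), has about 2 N of friction, no spring, and stays where it is left.
- tray_front (a point): centre of the outer face of the tray's white front panel (10 mm thick, 190 mm wide along block y, 46 mm high, from 8 to 54 mm above the console). With the tray home it lies at (-75, 0, 31) mm in the block's frame; with the tray out by q it lies q farther along block -x. Axes as the block's.
- charge_button (a joint): travel of the chrome button in m: 0 = up, 0.006 = fully down; it is sprung, takes about 4 N to press fully down and comes up by itself.
- charge_button_top (a point): centre of the top face of the round chrome push button, 28 mm across, in a black housing on the block's top at (0, 60) mm in the block's frame; it is pressed straight down and travels 6 mm.
- phone: phone in a red shell with a blue lit screen, 72 x 150 x 9 mm, 190 g, lying loose and face up in the tray, its long side along block y; origin: centre of its underside, 16 mm above the console. The tray has 26 mm of room in all along x and 12 mm along y for it, between the panel and low rims.
- key_dish: bystander: white ceramic key dish, 110 mm across, 32 mm high; origin: centre of its underside
- knocker: bystander: bronze door knocker figurine (head with ring) on a black foot 56 x 60 mm, about 115 mm high; origin: centre of its underside
- power_bank: bystander: grey rubber power bank lying flat, 68 x 135 x 20 mm; origin: centre of its underside
- coin: bystander: silver coin lying flat, 38 mm across, 4 mm thick; origin: centre of its underside
- key_fob: bystander: black car key fob, 36 x 66 x 14 mm; origin: centre of its underside
Mind the look-alikes: they are no part of the job. Leave any turquoise or yellow look-alike of the block alone.

How it is judged:
On the way, in this order (a step that is already met when the one before it is completed fails the run):
1. the tray is fully home with the phone in it, the button still up (value of joint tray below 0.004 m and value of joint charge_button below 0.0015 m and z of phone in the frame of block between 0.01 and 0.03 m and angle between phone's own z axis and vertical below 0.15 rad and x of phone in the frame of block between -0.05 and 0.05 m), for 0.2 s.
2. the button is pressed fully down with the tray home (value of joint charge_button above 0.0045 m and value of joint tray below 0.004 m), for 0.05 s.
At the end, for the whole second after the job is handed in: The tray is within 4 mm of fully home, the phone lies flat and at rest in it inside the block, the button has been pressed at least 4.5 mm down after the tray was home and is up again (within 1.5 mm), and every bystander is within 20 mm of where it stood (all of step 1 and linear speed of phone below 0.02 m/s and distance of each of key_dish, knocker, power_bank, coin, key_fob from where it was at the start of the episode below 0.02 m); the robot touches nothing.
It fails at once if the button is pressed (3 mm) while the tray is more than 6 mm out (value of joint charge_button above 0.003 m and value of joint tray above 0.006 m).
It fails at once if the phone is touched by the robot (contact force between any of the fingers, the arm and phone above 0.5 N).
It fails at once if the phone is lifted off the tray (z of phone in the frame of block above 0.035 m).
It fails at once if a bystander is moved by more than 20 mm, lifted or carried (distance of any of key_dish, knocker, power_bank, coin, key_fob from where it was at the start of the episode above 0.02 m).
It also fails if it takes over 38 s, if anything falls off the work surface, if the arm or the gripper's body presses on something with over 40 N, if the wrist force passes 120 N, or if a joint passes its speed limit or range.

## Working session

There is one attempt and no reset: what is moved stays moved. The work goes in short steps, Python scripts to look and compute and a shell command to move; the robot and the scene stay as the last step left them, time stands still between calls to the robot, and variables do not carry over. Pictures are saved under pics/ and viewed, at most 10 in all, crops included, and the job is handed in when it is done.

```bash
mkdir -p pics; cat > h.py <<'E'
import numpy as np, cv2, json
from plant import manip
def grab(n,fn=None):
    f=manip.grab_frame(n)
    if fn: cv2.imwrite('pics/'+fn,cv2.cvtColor(f['img'],cv2.COLOR_RGB2BGR))
    return f
def ray(f,u,v,z):
    R=np.array(f['rotation']);e=np.array(f['eye'])
    d=R@np.array([(u-f['cx'])/f['fx'],(v-f['cy'])/f['fy'],1.])
    return e+d*(z-e[2])/d[2]
def proj(f,p):
    c=np.array(f['rotation']).T@(np.array(p)-np.array(f['eye']))
    return f['fx']*c[0]/c[2]+f['cx'],f['fy']*c[1]/c[2]+f['cy']
E
python3 - <<'E'
from h import *
s=manip.state();print(s['time'],s['tool_pos'],s['tool_rot'],s['gripper_width'])
for n in('top','scene'):
    f=grab(n,n+'1.png');print(n,f['eye'],f['rotation'],f['fx'])
E
```

```text
0.0 [ 0.22747416 -0.58145565  0.23004247] [-1.04161158e-03  9.82684836e-01  1.85282009e-01 -6.78016608e-05] 0.9963953744904855
top [ 0.38753529 -0.05139381  1.198567  ] [ 0.04251276 -0.70206783  0.70988804 -0.03677491] 438.5750656593926
scene [ 1.45178056 -0.9704656   0.9344093 ] [-0.4442404   0.81408917  0.3229848  -0.18865343] 535.0576267723517
```

View pics/top1.png

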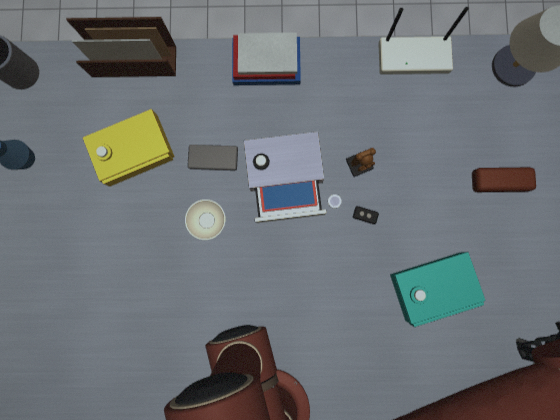

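View pics/scene1.png

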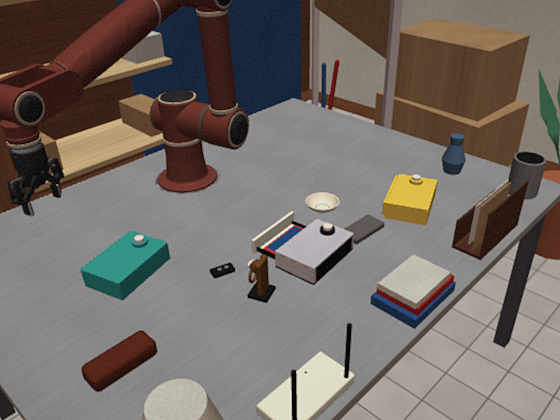

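The top view shows the grey block at about (285,160), with its button at (261,161). The white tray panel runs along (257–325, 215) and faces the robot. The dish, power bank, coin, fob and knocker stand around it.

```bash
python3 - <<'E'
import re
s=open('h.py').read()
s=s.replace("from plant import manip","from plant import manip\nfrom scipy.spatial.transform import Rotation as Ro\ndef M(q):\n    return Ro.from_quat([q[1],q[2],q[3],q[0]]).as_matrix()")
s=s.replace("np.array(f['rotation'])","M(f['rotation'])")
open('h.py','w').write(s)
E
python3 - <<'E'
from h import *
f=grab('top');im=f['img'].astype(int)
print(ray(f,285,160,.058),ray(f,291,215,.054))
hsv=cv2.cvtColor(f['img'],cv2.COLOR_RGB2HSV)
for p in [(255,150),(300,165),(240,190),(350,130),(290,214),(258,160)]: print(p,im[p[1],p[0]])
def comps(m,name,z,box=(235,120,340,235)):
    k=np.zeros(m.shape,np.uint8);x0,y0,x1,y1=box;k[y0:y1,x0:x1]=m[y0:y1,x0:x1]
    cs,_=cv2.findContours(k,cv2.RETR_EXTERNAL,cv2.CHAIN_APPROX_NONE)
    for c in cs:
        if cv2.contourArea(c)<25: continue
        r=cv2.minAreaRect(c);b=cv2.boxPoints(r)
        P=np.array([ray(f,u,v,z)[:2] for u,v in b]);
        print(name,np.round(r[0],1),np.round(r[1],1),'ctr',np.round(ray(f,*r[0],z),4),'sides',np.linalg.norm(P[1]-P[0]).round(4),np.linalg.norm(P[2]-P[1]).round(4)); print(P.round(4).tolist())
comps(im.min(2)>195,'white',.054)
comps((im.min(2)>125)&(im[...,2]<215),'light',.058)
c=cv2.resize(f['img'][120:240,180:390],None,fx=3.8,fy=3.8,interpolation=cv2.INTER_CUBIC);cv2.imwrite('pics/crop.png',c[...,::-1])
E
```

```text
[ 0.65230124 -0.05071253  0.058     ] [ 0.50592037 -0.06479915  0.054     ]
(255, 150) [152 156 175]
(300, 165) [150 153 172]
(240, 190) [112 119 127]
(350, 130) [116 121 131]
(290, 214) [178 186 185]
(258, 160) [185 196 194]
light [333.5 201. ] [14. 11.] ctr [ 0.5411 -0.1766  0.058 ] sides 0.0289 0.037
[[0.5598, -0.1626], [0.5595, -0.1915], [0.5225, -0.1905], [0.5228, -0.1618]]
light [285.4 176.1] [82.6 75.4] ctr [ 0.6089 -0.0513  0.058 ] sides 0.2013 0.2215
[[0.7091, 0.0606], [0.7311, -0.1395], [0.5106, -0.1609], [0.4893, 0.035]]
```

View pics/crop.png

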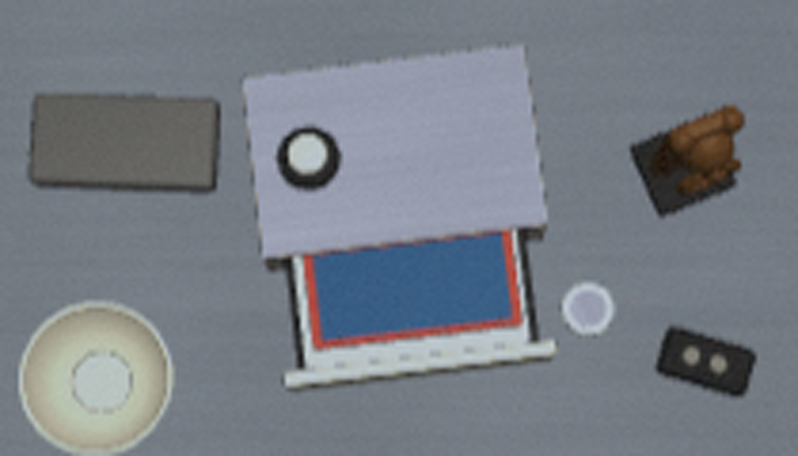

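The crop shows the block top's corners clearly, with the button at crop (308,154) and the panel's top strip from (287,380) to (553,347). The phone lies in the tray.

```bash
python3 - <<'E'
from h import *
f=grab('top');im=f['img'].astype(int)
m=((im[...,2]-im[...,0]>17)&(im.min(2)>135)).astype(np.uint8);k=np.zeros_like(m);k[120:195,235:335]=m[120:195,235:335]
k=cv2.morphologyEx(k,cv2.MORPH_OPEN,np.ones((3,3)))
c=max(cv2.findContours(k,0,1)[0],key=cv2.contourArea);r=cv2.minAreaRect(c);P=np.array([ray(f,u,v,.058) for u,v in cv2.boxPoints(r)])
print(r,P.round(4).tolist(),[np.linalg.norm(P[i]-P[i-1]).round(4) for i in(0,1)],P.mean(0))
q=lambda x,y,z:ray(f,x/3.8+180-.4,y/3.8+120-.4,z)
C=[q(*p,.058) for p in[(243,80),(523,45),(546,222),(263,257)]];print('corners',np.round(C,4).tolist(),np.mean(C,0))
for i in range(4):print(np.linalg.norm(C[i]-C[i-1]))
d=C[0]-C[1]+C[3]-C[2];print('yaw',np.arctan2(-d[0],d[1]))
b=q(308,154,.07);print('button z.07',b)
g=[q(*p,.054) for p in[(287,376),(553,343)]];print('panel',g,np.linalg.norm(g[0]-g[1]))
yaw=np.arctan2(-d[0],d[1]);ex=np.array([np.cos(yaw),np.sin(yaw)]);ey=np.array([-ex[1],ex[0]]);o=np.mean(C,0)[:2]
for n,p in(('button',b),('p0',g[0]),('p1',g[1]),('coin',q(588,307,.004)),('fob',q(706,360,.014))):print(n,ex@(p[:2]-o),ey@(p[:2]-o))
s=manip.state();print(M(s['tool_rot']).round(3),ex)
E
```

```text
((283.2906494140625, 159.09263610839844), (46.201385498046875, 74.54496765136719), 83.23382568359375) [[0.7066, 0.0592, 0.058], [0.7281, -0.1385, 0.058], [0.6036, -0.1505, 0.058], [0.5825, 0.045, 0.058]] [np.float64(0.1249), np.float64(0.1989)] [ 0.65519112 -0.04620545  0.058     ]
corners [[0.7063, 0.0593, 0.058], [0.729, -0.1376, 0.058], [0.6026, -0.1511, 0.058], [0.5803, 0.0455, 0.058]] [ 0.65454532 -0.0460099   0.058     ]
0.12673298191273247
0.19819083090514145
0.12711200406998957
0.19784457266740293
yaw 0.11354189834272745
button z.07 [0.64998357 0.01319313 0.07      ]
panel [array([0.49764886, 0.02938907, 0.054     ]), array([ 0.51844547, -0.15453305,  0.054     ])] 0.18509415565984727
button 0.002175210710168853 0.059338660193776926
p0 -0.1473436505086413 0.09268954644971039
p1 -0.14751897506048448 -0.09240452617481558
coin -0.11955328459368475 -0.12612468872064136
fob -0.16909566285309266 -0.20308702735123021
[[ 0.931  0.364 -0.   ]
 [ 0.364 -0.931  0.001]
 [ 0.    -0.001 -1.   ]] [0.99356104 0.1132981 ]
```

```bash
python3 -m pendant '[[0,[0.85,-0.82,0],0],[0,[0.85,-0.82,0],0],[0,[0.85,-0.82,0],0],[0,[0.85,-0.82,0],0],[0,[0.85,-0.82,0],0]]'; python3 -m pendant '[[0,[0.85,-0.82,0],0],[0,[0.85,-0.82,0],0],[0,[0.85,-0.82,0],0],[0,[0.85,-0.82,0],0],[0,[0.85,-0.82,0],0]]'; python3 -m pendant '[[0,[0.85,-0.82,0],0],[0,[0.85,-0.82,0],0],[0,[0.85,-0.82,0],0],[0,[0.85,-0.82,0],0],[0,[0.85,-0.82,0],0]]';python3 -m pendant '[[0,[0.85,-0.82,0],0.083],[0,[0.85,-0.82,0],0.083],[0,[0.85,-0.82,0],0.083],[0,[0.85,-0.82,0],0.083],[0,[0.85,-0.82,0],0.083],[0,[0.85,-0.82,0],0.083]]'
cat > st.py <<'E'
from h import *
o=np.array([.6545,-.046]);ex=np.array([.99356,.1133]);ey=np.array([-ex[1],ex[0]])
s=manip.state();p=s['tool_pos'];R=M(s['tool_rot'])
print('t',s['time'],'blk',(ex@(p[:2]-o)).round(4),(ey@(p[:2]-o)).round(4),p[2].round(4),'yaw',np.arctan2(R[1,0],R[0,0]).round(4),'F',s['contact_force'].round(2))
E
python3 st.py
```

```text
time: 0.7
tool_pos: [0.2871, -0.4528, 0.2314]
tool_rot: [0.0, 0.983, 0.186, -0.0]
contact_force: [-0.7, -0.6, 0.0]
gripper_width: 0.144
grasp_force: 0.0
time: 1.2
tool_pos: [0.346, -0.3251, 0.2315]
tool_rot: [0.001, 0.983, 0.186, -0.0]
contact_force: [0.2, -0.4, 0.0]
gripper_width: -0.003
grasp_force: 0.0
time: 1.7
tool_pos: [0.4052, -0.1968, 0.2314]
tool_rot: [0.0, 0.983, 0.185, -0.0]
contact_force: [0.2, 0.5, -0.6]
gripper_width: 0.001
grasp_force: 0.0
time: 2.3
tool_pos: [0.4641, -0.069, 0.2312]
tool_rot: [0.0, 0.999, 0.055, -0.0]
contact_force: [0.0, -0.5, -0.3]
gripper_width: -0.003
grasp_force: 0.0
t 2.3 blk -0.1918 -0.0012 0.2312 yaw 0.1093 F [ 0.03 -0.46 -0.33]
```

```bash
python3 -m pendant '[[0,[0,0,1],0],[0,[0,0,1],0],[0,[0,0,1],0],[0,[0,0,1],0]]' >/dev/null; python3 -m pendant '[[0,[0,0,0.4],0],[0,[0,0,0.69],0],[0,[0,0,0.69],0],[0,[0,0,0.69],0]]'>/dev/null; python3 st.py
python3 - <<'E'
from h import *
grab('scene','s2.png')
i=cv2.imread('pics/s2.png')[150:310,200:420];cv2.imwrite('pics/s2c.png',cv2.resize(i,None,fx=3.5,fy=3.5,interpolation=cv2.INTER_CUBIC))
E
```

```text
t 3.1 blk -0.1906 -0.0006 0.0302 yaw 0.1105 F [ 1.14 -0.34  0.59]
```

View pics/s2c.png

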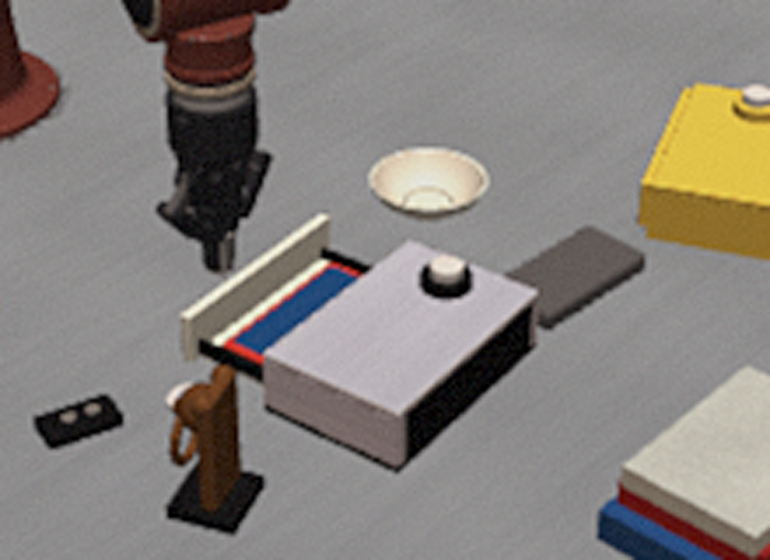

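The shut fingers (crop ~(220,260)) stand in front of the white panel's middle, low enough to meet it and clear of everything else. Now I'll push slowly.

```bash
python3 -m pendant '[[0,[0.08,0,0],0],[0,[0.15,0,0],0],[0,[0.2,0,0],0],[0,[0.25,0,0],0],[0,[0.3,0,0],0],[0,[0.35,0,0],0],[0,[0.4,0,0],0],[0,[0.45,0,0],0],[0,[0.5,0,0],0],[0,[0.55,0,0],0]]'>/dev/null;python3 st.py;  python3 -m pendant '[[0,[0.05,0,0],0],[0,[0.1,0,0],0],[0,[0.15,0,0],0],[0,[0.2,0,0],0],[0,[0.23,0,0],0],[0,[0.25,0,0],0],[0,[0.25,0,0],0]]'>/dev/null;python3 st.py
```

```text
t 4.15 blk -0.125 0.0007 0.0283 yaw 0.1121 F [-3.29 -0.86  1.26]
t 4.85 blk -0.0948 0.0008 0.0286 yaw 0.1119 F [ 0.3   0.29 -0.29]
```

```bash
python3 -m pendant '[[0,[0.03,0,0],0],[0,[0.05,0,0],0],[0,[0.06,0,0],0],[0,[0.06,0,0],0]]'>/dev/null;python3 st.py;  python3 -m pendant '[[0,[0.02,0,0],0],[0,[0.03,0,0],0],[0,[0.03,0,0],0]]'>/dev/null;python3 st.py
```

```text
t 5.25 blk -0.0879 0.0008 0.0285 yaw 0.1121 F [-0.86  0.73  0.24]
t 5.55 blk -0.085 0.0008 0.0284 yaw 0.1121 F [-5.2   0.75  2.75]
```

```bash
python3 -m pendant '[[0,[0.02,0,0],0],[0,[0.03,0,0],0],[0,[0.03,0,0],0],[0,[0.03,0,0],0]]'>/dev/null;python3 st.py
python3 - <<'E'
from h import *
f=grab('top','t3.png')
i=cv2.imread('pics/t3.png')[120:240,180:390];cv2.imwrite('pics/t3c.png',cv2.resize(i,None,fx=3.8,fy=3.8,interpolation=cv2.INTER_CUBIC))
E
```

```text
t 5.95 blk -0.085 0.0008 0.0284 yaw 0.1127 F [-19.14  -0.96  14.92]
```

View pics/t3c.png

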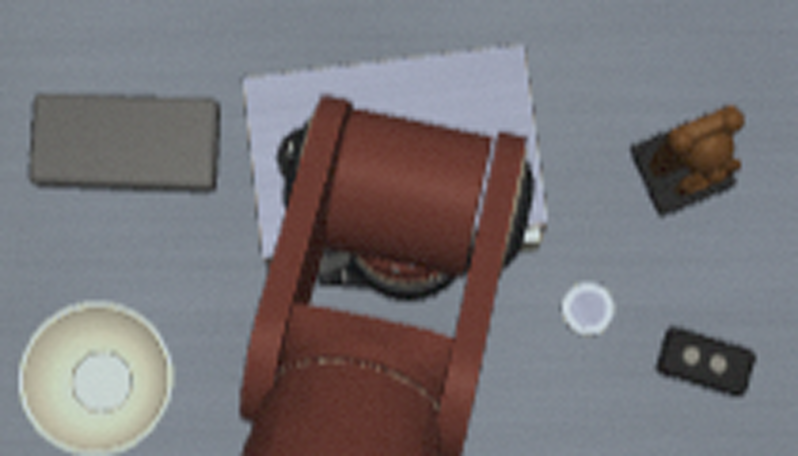

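The force rose to 19 N with no further motion at block x = −0.085 m. That is where a home panel should stop the fingers, and the panel's white end at crop (533,235) now sits at the block's edge. I'll back off, rise and look.

```bash
python3 -m pendant '[[0,[-0.2,0,0],0],[0,[-0.5,0,0],0],[0,[-0.5,0,-0.4],0],[0,[-0.5,0,-0.8],0],[0,[-0.5,-0.2,-1],0],[0,[-0.5,-0.5,-1],0],[0,[-0.5,-0.5,-1],0]]'>/dev/null;python3 st.py
python3 - <<'E'
from h import *
s=manip.state();f=manip.grab_frame('wrist');T=np.array(f['tool_from_camera'])
cv2.imwrite('pics/w4.png',f['img'][...,::-1]);print(T.round(3),f['fx'])
E
```

```text
t 6.7 blk -0.1394 0.063 0.1505 yaw 0.1152 F [ 0.8  -0.42  0.44]
[[ 0.001 -0.961 -0.278  0.07 ]
 [ 1.     0.001  0.     0.   ]
 [ 0.    -0.278  0.961 -0.143]
 [ 0.     0.     0.     1.   ]] 308.56883328089623
```

View pics/w4.png

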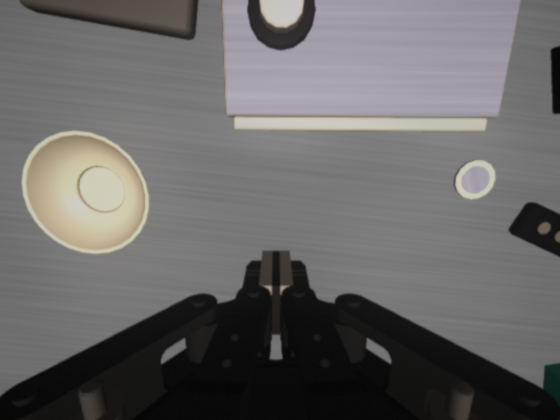

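The wrist view shows the panel flush against the block face (row ~123) and the button straight ahead at (282,8). Next I'll move over the button.

```bash
python3 -m pendant '[[0,[0.4,0.02,0],0],[0,[0.8,0.02,0],0],[0,[0.8,0.02,0],0],[0,[0.8,0.02,0],0]]'>/dev/null; python3 -m pendant '[[0,[0.37,0,0],0],[0,[0.37,0,0.2],0],[0,[0.37,0,0.4],0],[0,[0.37,0,0.48],0],[0,[0.37,0,0.48],0],[0,[0.37,0,0.48],0]]'>/dev/null;python3 st.py
python3 - <<'E'
from h import *
grab('scene','s5.png')
i=cv2.imread('pics/s5.png')[150:310,200:420];cv2.imwrite('pics/s5c.png',cv2.resize(i,None,fx=3.5,fy=3.5,interpolation=cv2.INTER_CUBIC))
E
```

```text
t 7.75 blk -0.0005 0.0578 0.0921 yaw 0.1117 F [-0.62  0.89  0.36]
```

View pics/s5c.png

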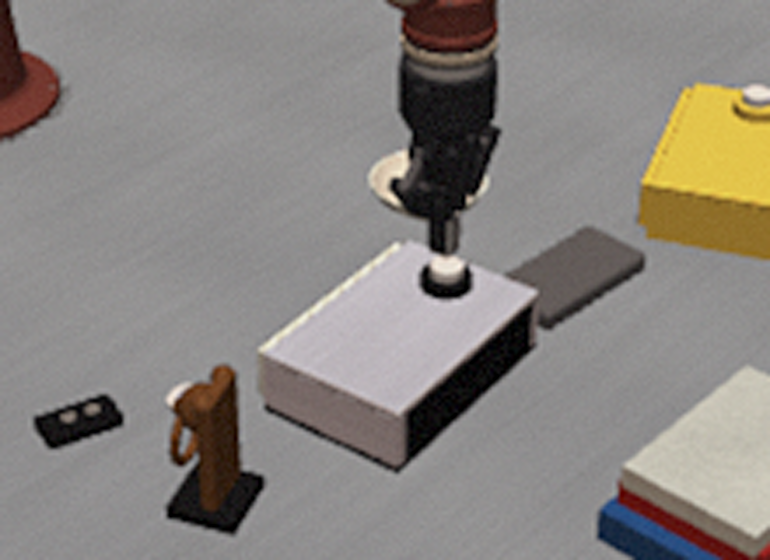

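The shut fingertips are right over the chrome button at crop (446,268). Now I'll press slowly.

```bash
python3 -m pendant '[[0,[0,0.0,0.06],0],[0,[0,0,0.1],0],[0,[0,0,0.13],0],[0,[0,0,0.13],0]]'>/dev/null;python3 st.py;python3 -m pendant '[[0,[0,0,0.03],0],[0,[0,0,0.04],0],[0,[0,0,0.04],0]]'>/dev/null;python3 st.py
```

```text
t 8.2 blk -0.0001 0.058 0.0755 yaw 0.1121 F [-0.3  -0.68  2.36]
t 8.5 blk 0.0001 0.058 0.0739 yaw 0.1123 F [-7.63  0.05 15.66]
```

```bash
python3 -m pendant '[[0,[0,0,0.02],0],[0,[0,0,0.02],0],[0,[0,0,0.02],0]]'>/dev/null;python3 st.py;for i in 1 2 3 4 5;do python3 -m pendant '[[0,[0,0,-0.02],0],[0,[0,0,-0.02],0],[0,[0,0,-0.02],0]]'>/dev/null;python3 st.py;done
```

```text
t 8.8 blk 0.0002 0.058 0.0736 yaw 0.1125 F [-12.25  -0.3   24.47]
t 9.1 blk 0.0001 0.058 0.0739 yaw 0.1122 F [-7.14  0.06 15.5 ]
t 9.4 blk 0.0 0.058 0.074 yaw 0.1121 F [-1.79 -0.56  8.36]
t 9.7 blk -0.0 0.058 0.0754 yaw 0.112 F [1.77 0.46 2.32]
t 10.0 blk -0.0004 0.0581 0.0776 yaw 0.112 F [1.96 0.42 1.84]
t 10.3 blk -0.001 0.0583 0.0796 yaw 0.1121 F [0.34 0.1  1.15]
```

The readings show a sprung stroke of about 6 mm (0.080 → 0.074 m) ending on a hard stop, so the button went fully down. I'll retract and check.

```bash
python3 -m pendant '[[0,[0,0,-0.2],0],[0,[0,0,-0.5],0],[0,[0,0,-0.9],0],[0,[-0.5,0,-0.9],0],[0,[-1,0,-0.9],0],[0,[-1,0,-0.9],0],[0,[-1,0,-0.9],0]]'>/dev/null;python3 st.py
python3 - <<'E'
from h import *
grab('scene','s6.png')
i=cv2.imread('pics/s6.png')[150:310,200:420];cv2.imwrite('pics/s6c.png',cv2.resize(i,None,fx=3.5,fy=3.5,interpolation=cv2.INTER_CUBIC))
E
```

```text
t 11.0 blk -0.1233 0.0588 0.1869 yaw 0.1116 F [ 0.36  0.04 -0.17]
```

View pics/s6c.png

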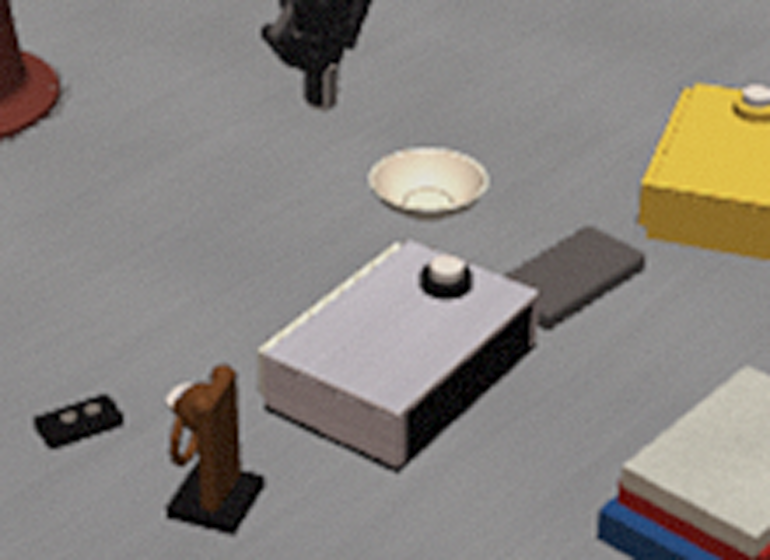

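The tray is home, the button is up again at (446,268), the bystanders have not moved, and the arm is clear.

```bash
python3 -c "
from plant import manip
print(manip.job_done())"
```

```text
the job is handed in; nothing more can be done
None
```

I pushed the tray fully home with the phone in it, then pressed the chrome button down to its stop; it came back up, no bystander had visibly moved, and I handed the job in at about 11 s without seeing the judge's result.

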